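# Cradle the fired clay test rolls

### The arm

A 6-joint arm with a two-finger parallel gripper is mounted at the origin on the work surface. World frame = base frame: x ahead of the robot, y to its left, z up, the work surface at z = 0. Lengths are in m, angles in degrees, forces in N, time in s.
With the tool pointing down it reaches from about 0.375 to 0.925 m from the base axis. Payload 5.7 kg.
Tool frame: the origin (TCP) lies midway between the tips of the shut fingers; the grasp point (between the pads) lies 19 mm behind it; z points along the fingers, y is the line along which they close (so a half turn about z gives the same grasp; the last joint's range is limited). The gripper opens to 85 mm and grips with 20 to 120 N. Pads are 22 mm wide; open, the fingers measure 114 mm over their backs; the gripper's body (76 mm by 85 mm) begins 54 mm behind the grasp point. The pads swing forward as they close: fully open they stand 13 mm farther back than shut.
Start: joints at [-73.745, 20.558, 86.54, -0, 72.909, -6.595], TCP at [0.233, -0.553, 0.231] pointing down, gripper open.
Joint ranges: [-170.27, 170.27], [-57.76, 135], [12.27, 136.19], [-55.21, 235.2], [11.17, 155.16], [-170.74, 170.74]. Speed limits (degrees/s): [136.94, 136.94, 180, 180, 180, 180].

### API

Orientations are given as [roll, pitch, yaw] about the fixed x, y, z axes, in that order (R = Rz(yaw) Ry(pitch) Rx(roll)).
In Python, from bench import read_state, grab_frame, sign_off, find_in, regions_of, mark_of gives the robot as it stands.
- The arm moves only by the shell command python3 -m inch 'ROWS' [OPENING]. ROWS is a JSON object of lists of equal length, an entry for each row: "dp": the shift along the tool's x, y, z as a fraction of full scale, a list of three; "dr": the turn, a rotation vector about the tool's x, y, z as a fraction of full scale, a list of three. A call has 1 to 20 rows; each row is the pose to reach, as a shift and turn from the pose commanded when the call began, along the tool's axes at that moment, turning the shorter way round; what a row does not reach only later rows make up. Full scale, the value 1, is 500 mm for a shift and 360 degrees for a turn. A row lasts 1/12 s, in which the tool goes at most 41.7 mm and 7.16 degrees, less where a joint would pass 70% of its speed; a pose out of reach is approached as far as the arm can. A call with a number of a shift or a turn outside -1 to 1 is refused whole. A call with a gripper value outside its range is refused whole. OPENING is the opening, from 0 (shut) to 1 (fully open), set as the call begins (- or left out, the last holds). The fingers move at their own pace and stop on an object; the grip force is fixed at half the most. Time passes only in rows, so rows that repeat a pose let the fingers close. It gives the time, the measured TCP pose, the force, the opening and the grip force at its end, in the units of the state.
- read_state(): the state, without advancing time (a new reading comes with each control period).
- grab_frame(name): name is "scene" or "top" or "wrist"; returns a dict with "frame" (384x512x3 uint8, blue, green, red), "depth" (384x512 float32, m along the optical axis (not along the pixel's ray), 0 where there is no reading), "intrinsics" (3x3 intrinsics, pixels), "R" (3x3) and "t" (3): a world point X has camera coordinates R X + t; the wrist camera has in their place "T_tool_cam" (4x4, takes a point from camera to tool coordinates, whose origin is the TCP and whose axes are the flange's). Camera axes: x right, y down, z forward; pixel columns grow to the right and rows downward; lengths in m; the calibration is good to about 2 mm. The wrist camera is an equidistant fisheye: a pixel r from the principal point sees the ray r / f radians off the axis. A picture is of the moment at which its call begins: read the wrist's pose just before it.
- sign_off(): hands the job in; it is judged then, once.
Trained networks look in a picture, given as the dict that the camera call returned (one of the last four; its "shot" number tells which), for a name from the list of things; names that differ only in an ending like _2 or _b are one class to them, and where a whole thing is asked for, a point or a joint stands for the part that bears it (a point fixed in the world has none). Each returns a list of dicts, best first, with "confidence" (0 to 1); they miss things now and then, are a little off and sometimes report something else, mostly with a low value. They report only what shows in the picture. A call takes as long as a camera call.
- find_in(name, picture): "rect" ([centre column, centre row, width, height] as shares, 0 to 1, of the picture: columns of its width, rows of its height, round what is visible of it).
- regions_of(name, picture): "mask" (384x512 bool, what is visible of it) and "rect" ([centre column, centre row, width, height] as shares, 0 to 1, of the picture: columns of its width, rows of its height, round what is visible of it).
- mark_of(name, picture): "point" ([column, row] as shares, 0 to 1, of the picture: columns of its width, rows of its height: a listed point, or the origin of a listed thing).
The state is a dict: "clock": time; "qpos": joint angles; "qvel": joint speeds; "joint_torque": joint torques, N m; "ee_pos": TCP position; "ee_rot": TCP orientation; "force": force on the tool from outside, world axes, zero at the start; "moment": the same for the moment, N m; "gripper_width": finger opening in m; "grasp_force": force on a finger pad.
Only numpy, scipy, OpenCV 4.12 (cv2) and the standard library are available. Lean on these libraries where they do the work, as an engineer would, in place of code of your own. Each camera call takes 0.05 s, during which the arm holds its last target. There are 200 camera calls.

### The job

Lay the two brick-red fired clay rolls in the wooden cradle, one in each of its two grooves, so that each lies centred across both rails and cannot roll. They are brittle: set them down gently, do not drop them. Leave the dark grey roll where it lies.

Things in the scene. Friction and masses are not known exactly. Their poses are not given: they have to be found in the camera images.
- cradle: Fixed wooden cradle: base 200 x 110 x 12 mm; two rails 12 mm thick along its x at y = +-42 mm, tops 58 mm above the table. Two 90-degree V grooves, 44 mm wide, 22 mm deep, notched through both rails at x = +-50 mm; a roll lies in one along the cradle's y, across both rails, 72 mm clear between them. Seated roll: centre 60 mm above the table. Origin: middle of the underside, z up. Place and yaw vary.
- red_roll_1: First brick-red fired clay roll: solid cylinder, 34 mm diameter, 120 mm long, about 0.2 kg, lying on the table (centre 17 mm up) and free to roll. Origin at its centre, own y axis along its length (x and z may be rolled about it).
- red_roll_2: Second brick-red fired clay roll, the same as the first: solid cylinder, 34 mm diameter, 120 mm long, about 0.2 kg, lying on the table (centre 17 mm up) and free to roll. Origin at its centre, own y axis along its length (x and z may be rolled about it).
- dark_roll: Dark grey clay roll, to be left alone; only its colour differs: solid cylinder, 34 mm diameter, 120 mm long, about 0.2 kg, lying on the table (centre 17 mm up) and free to roll. Origin at its centre, own y axis along its length (x and z may be rolled about it). Also about, 75 mm or more from the centre of any roll or groove: two dark discs 14 mm high and a glass jar 110 mm high.

How it is judged (in metres and radians):
At the end, for the whole second after the job is handed in: One brick-red roll rests in each groove of the cradle, at rest: its centre within 12 mm of the groove's line, within 20 mm of the middle between the rails, 54 to 66 mm above the table, and within 10 degrees of the groove's direction; the dark grey roll is within 30 mm of where it started ((((x of red_roll_1 in the frame of cradle between 0.038 and 0.062 m and y of red_roll_1 in the frame of cradle between -0.02 and 0.02 m and z of red_roll_1 in the frame of cradle between 0.054 and 0.066 m and angle between the y axis of red_roll_1 and the y axis of cradle, either way round below 0.175 rad) and (x of red_roll_2 in the frame of cradle between -0.062 and -0.038 m and y of red_roll_2 in the frame of cradle between -0.02 and 0.02 m and z of red_roll_2 in the frame of cradle between 0.054 and 0.066 m and angle between the y axis of red_roll_2 and the y axis of cradle, either way round below 0.175 rad)) or ((x of red_roll_1 in the frame of cradle between -0.062 and -0.038 m and y of red_roll_1 in the frame of cradle between -0.02 and 0.02 m and z of red_roll_1 in the frame of cradle between 0.054 and 0.066 m and angle between the y axis of red_roll_1 and the y axis of cradle, either way round below 0.175 rad) and (x of red_roll_2 in the frame of cradle between 0.038 and 0.062 m and y of red_roll_2 in the frame of cradle between -0.02 and 0.02 m and z of red_roll_2 in the frame of cradle between 0.054 and 0.066 m and angle between the y axis of red_roll_2 and the y axis of cradle, either way round below 0.175 rad))) and linear speed of each of red_roll_1, red_roll_2 below 0.02 m/s and angular speed of each of red_roll_1, red_roll_2 below 0.3 rad/s and distance of dark_roll from where it was at the start of the episode below 0.03 m); the robot touches nothing.
It fails at once if the dark grey roll is moved more than 30 mm (distance of dark_roll from where it was at the start of the episode above 0.03 m).
It fails at once if a red roll is dropped over the cradle (falls faster than 0.7 m/s, a drop of about 25 mm) ((horizontal distance between red_roll_1 and cradle below 0.1 m and height (world z) of red_roll_1 above 0.045 m and linear speed of red_roll_1 above 0.7 m/s and contact force between the fingers and red_roll_1 below 0.05 N) or (horizontal distance between red_roll_2 and cradle below 0.1 m and height (world z) of red_roll_2 above 0.045 m and linear speed of red_roll_2 above 0.7 m/s and contact force between the fingers and red_roll_2 below 0.05 N)).
It also fails if it takes over 56 s, if anything falls off the work surface, if the arm or the gripper's body presses on something with over 40 N, if the wrist force passes 120 N, or if a joint passes its speed limit or range.

## Working session

There is one attempt and no reset: what is moved stays moved. The work goes in short steps, Python scripts to look and compute and a shell command to move; the robot and the scene stay as the last step left them, time stands still between calls to the robot, and variables do not carry over. Pictures are saved under pics/ and viewed, at most 10 in all, crops included, and the job is handed in when it is done.

```bash
mkdir -p pics; cat > h.py <<'E'
import numpy as np, cv2
from bench import *
from scipy.spatial.transform import Rotation as Ro
def cloud(p):
    K=p["intrinsics"];d=p["depth"];v,u=np.mgrid[:384,:512]
    c=np.stack([(u-K[0][2])/K[0][0]*d,(v-K[1][2])/K[1][1]*d,d],-1)
    R=np.array(p["R"]);t=np.array(p["t"])
    return (c-t)@R   # R^T (c-t)
def rel(pos,yaw=None):
    "shift of TCP to pos in tool axes, row units"
    s=read_state();R=Ro.from_euler('xyz',s["ee_rot"],degrees=True)
    return np.round(R.inv().apply(np.array(pos)-s["ee_pos"])/0.5,4)
E
python3 - <<'E'
from h import *
s=read_state();print(s["ee_pos"],s["ee_rot"],s["clock"])
ims=[]
for cam in ["top","scene"]:
    p=grab_frame(cam);ims.append(p["frame"]);P=cloud(p)
    for n in ["cradle","red_roll_1","dark_roll"]:
        for r in regions_of(n,p):
            m=r["mask"]&(p["depth"]>0)
            if m.sum()<20: continue
            q=P[m]
            if n=="cradle":
                q=q[q[:,2]>.05]
            else: q=q[q[:,2]>.02]
            if len(q)<10: continue
            (c,wh,a)=cv2.minAreaRect(q[:,:2].astype(np.float32)*1000)
            print(cam,n,round(r["confidence"],2),np.round(r["rect"],3),len(q),"ctr",np.round(c),"wh",np.round(wh),"a",round(a,1),"zmax",np.round(np.percentile(q[:,2],95),3))
cv2.imwrite("pics/a.png",cv2.resize(np.vstack(ims),(430,600)) if 0 else cv2.resize(np.hstack(ims),(800,300)))
cv2.imwrite("pics/top.png",cv2.resize(ims[0],(768,576)))
E
```

```text
[ 0.23274844 -0.55225814  0.23045159] [-1.79894668e+02 -8.96233059e-03  2.28492025e+01] 0.0
top cradle 0.78 [0.352 0.506 0.12  0.236] 673 ctr [537. 140.] wh [ 97. 197.] a 78.2 zmax 0.061
top red_roll_1 0.82 [0.703 0.536 0.085 0.113] 654 ctr [ 520. -291.] wh [ 32. 119.] a 44.3 zmax 0.036
top red_roll_1 0.7 [0.554 0.421 0.094 0.091] 669 ctr [ 626. -106.] wh [120.  33.] a 61.1 zmax 0.035
top dark_roll 0.76 [0.548 0.582 0.114 0.075] 682 ctr [472. -97.] wh [ 33. 118.] a 14.3 zmax 0.035
scene cradle 0.67 [0.643 0.556 0.111 0.197] 413 ctr [541. 140.] wh [ 96. 201.] a 78.3 zmax 0.059
scene red_roll_1 0.92 [0.437 0.6   0.098 0.085] 585 ctr [ 632. -108.] wh [121.  31.] a 61.7 zmax 0.034
scene red_roll_1 0.6 [0.459 0.498 0.104 0.04 ] 424 ctr [479. -97.] wh [ 32. 120.] a 13.7 zmax 0.034
scene red_roll_1 0.57 [0.308 0.513 0.104 0.066] 460 ctr [ 525. -290.] wh [ 32. 121.] a 43.7 zmax 0.034
scene dark_roll 0.94 [0.454 0.505 0.097 0.042] 419 ctr [479. -98.] wh [ 32. 118.] a 13.7 zmax 0.034
```

View pics/top.png

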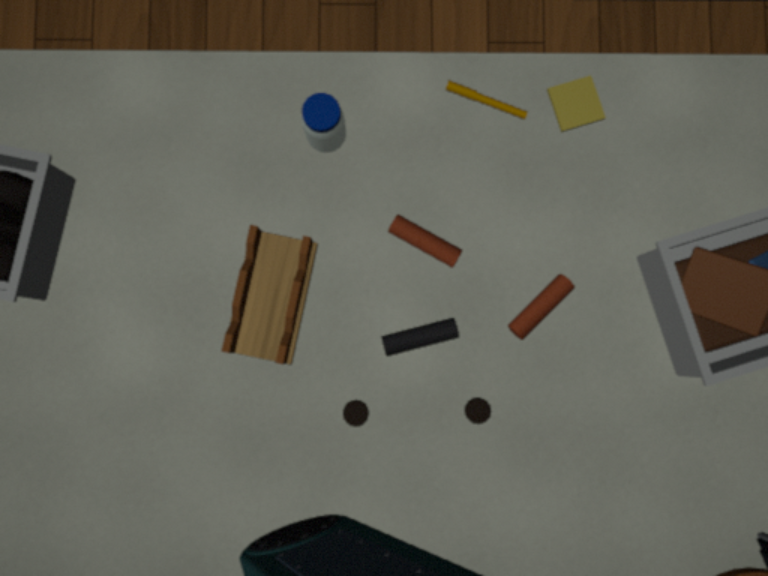

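View pics/a.png

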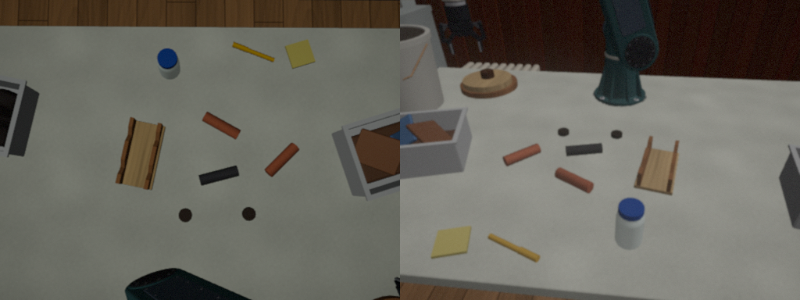

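The top view shows the cradle at (270,295), red rolls at (425,240) and (541,306), the dark roll at (420,337) and the jar at (323,120). This agrees with the measurements. Rail heights are 58–60 mm and roll tops about 34 mm. I'll start with the far red roll.

```bash
python3 - <<'E'
from h import *
print(rel([.629,-.107,.16]), -38.6/360)
E
```

```text
[ 1.0762 -0.5139  0.1425] -0.10722222222222223
```

```bash
python3 -m inch '{"dp":[[0.5,-0.24,0],[1,-0.48,0],[1,-0.48,0.1],[1,-0.48,0.14],[1,-0.48,0.14],[1,-0.48,0.14],[1,-0.48,0.14],[1,-0.48,0.14],[1,-0.48,0.14],[1,-0.48,0.14],[1,-0.48,0.14],[1,-0.48,0.14],[1,-0.48,0.14],[1,-0.48,0.14],[1,-0.48,0.14]],"dr":[[0,0,-0.107],[0,0,-0.107],[0,0,-0.107],[0,0,-0.107],[0,0,-0.107],[0,0,-0.107],[0,0,-0.107],[0,0,-0.107],[0,0,-0.107],[0,0,-0.107],[0,0,-0.107],[0,0,-0.107],[0,0,-0.107],[0,0,-0.107],[0,0,-0.107]]}' 1
cat >> h.py <<'E'
def wcloud(p,s):
    "fisheye wrist cloud in world"
    K=np.array(p["intrinsics"]);d=p["depth"];v,u=np.mgrid[:384,:512]
    x=(u-K[0,2])/K[0,0];y=(v-K[1,2])/K[1,1];r=np.hypot(x,y)+1e-9
    k=np.tan(np.minimum(r,1.5))/r
    c=np.stack([x*k*d,y*k*d,d],-1)
    T=np.array(p["T_tool_cam"]);c=c@T[:3,:3].T+T[:3,3]
    return Ro.from_euler('xyz',s["ee_rot"],degrees=True).apply(c.reshape(-1,3)).reshape(384,512,3)+s["ee_pos"]
def wrolls(n="red_roll_1",zlo=.02,zhi=.05,save=None):
    s=read_state();p=grab_frame("wrist");P=wcloud(p,s);print("tcp",np.round(s["ee_pos"],4),np.round(s["ee_rot"],1),s["clock"])
    for r in regions_of(n,p):
        m=r["mask"]&(p["depth"]>0)&(P[...,2]>zlo)&(P[...,2]<zhi)
        q=P[m]
        if len(q)<30: continue
        c,wh,a=cv2.minAreaRect(q[:,:2].astype(np.float32)*1000)
        c=np.array(c)/1000
        L=a if wh[0]>wh[1] else a+90
        print(n,round(r["confidence"],2),len(q),"ctr",np.round(c,4),"wh",np.round(wh),"long axis",round(L,1),"ztop",np.round(np.percentile(q[:,2],95),4))
    if save: cv2.imwrite(save,p["frame"])
E
python3 -c "
from h import *
wrolls(save='pics/w1.png'); print(rel([.629,-.107,.1]))"
```

```text
clock: 1.65
ee_pos: [0.603, -0.1339, 0.1605]
ee_rot: [-180.0, -0.1, 61.6]
force: [-0.6, -1.2, -0.7]
gripper_width: 0.0857
grasp_force: 0.0
tcp [ 0.603  -0.1339  0.1605] [-1.80e+02 -1.00e-01  6.16e+01] 1.65
red_roll_1 0.9 4222 ctr [ 0.6273 -0.1078] wh [119.  33.] long axis 61.4 ztop 0.0342
red_roll_1 0.84 252 ctr [ 0.5111 -0.2604] wh [ 6. 60.] long axis 139.1 ztop 0.0276
[0.0799 0.0214 0.1219]
```

View pics/w1.png

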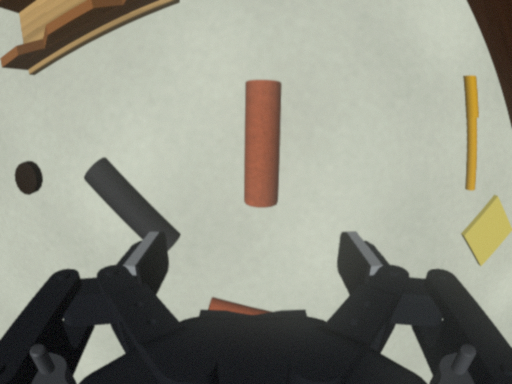

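The wrist view shows the red roll at (263,143), parallel to the tool's x. The centre is (0.627,-0.108), which agrees with the overhead cameras. Next I descend and grip.

```bash
python3 -m inch '{"dp":[[0.069,0.018,0.03],[0.069,0.018,0.09],[0.069,0.018,0.15],[0.069,0.018,0.2],[0.069,0.018,0.25],[0.069,0.018,0.28],[0.069,0.018,0.3],[0.069,0.018,0.309],[0.069,0.018,0.312],[0.069,0.018,0.312]],"dr":[[0,0,0],[0,0,0],[0,0,0],[0,0,0],[0,0,0],[0,0,0],[0,0,0],[0,0,0],[0,0,0],[0,0,0]]}' 1
python3 -m inch '{"dp":[[0,0,0],[0,0,0],[0,0,0],[0,0,0],[0,0,0],[0,0,0],[0,0,0],[0,0,0],[0,0,0],[0,0,0]],"dr":[[0,0,0],[0,0,0],[0,0,0],[0,0,0],[0,0,0],[0,0,0],[0,0,0],[0,0,0],[0,0,0],[0,0,0]]}' 0.2
```

```text
clock: 2.58
ee_pos: [0.6253, -0.1123, 0.006]
ee_rot: [179.9, -0.0, 61.3]
force: [-0.3, -0.1, -0.1]
gripper_width: 0.0853
grasp_force: 0.0
clock: 3.42
ee_pos: [0.6255, -0.1117, 0.0063]
ee_rot: [179.9, -0.0, 61.4]
force: [-1.7, -0.2, 5.2]
gripper_width: 0.0325
grasp_force: 59.1
```

```bash
python3 -m inch '{"dp":[[0,0,-0.02],[0,0,-0.07],[0,0,-0.13],[0.01,-0.01,-0.19],[0.03,-0.03,-0.25],[0.06,-0.07,-0.29],[0.09,-0.11,-0.32],[0.12,-0.15,-0.328],[0.15,-0.18,-0.328],[0.175,-0.21,-0.328],[0.19,-0.23,-0.328],[0.197,-0.239,-0.328],[0.197,-0.239,-0.328],[0.197,-0.239,-0.328]],"dr":[[0,0,0],[0,0,0],[0,0,0],[0,0,0],[0,0,-0.01],[0,0,-0.02],[0,0,-0.03],[0,0,-0.04],[0,0,-0.0467],[0,0,-0.0467],[0,0,-0.0467],[0,0,-0.0467],[0,0,-0.0467],[0,0,-0.0467]]}'
python3 - <<'E'
from h import *
wrolls("cradle",.045,.075,'pics/w2.png')
wrolls("red_roll_1",.1,.3)
E
```

```text
clock: 4.58
ee_pos: [0.5675, 0.0317, 0.1694]
ee_rot: [180.0, 0.0, 78.2]
force: [-0.2, -0.5, -2.1]
gripper_width: 0.0323
grasp_force: 59.9
tcp [0.5675 0.0317 0.1694] [180.    0.   78.2] 4.5833
cradle 0.62 4384 ctr [0.5374 0.1391] wh [ 97. 201.] long axis 168.4 ztop 0.059
tcp [0.5679 0.0312 0.1693] [180.    0.   78.1] 4.6833
red_roll_1 0.69 13959 ctr [0.5704 0.0454] wh [100.  34.] long axis 77.6 ztop 0.1971
```

View pics/w2.png

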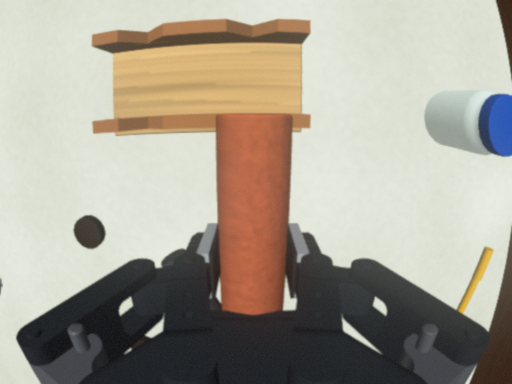

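The wrist view shows the cradle with its centre at about (207,80) and yaw of -11.6°, with the roll held centred in the pads. The right-hand groove in the picture (x = +50) is free. Now I move over it and lower the roll.

```bash
python3 -m inch '{"dp":[[0.02,0,0],[0.06,0,0],[0.11,-0.003,0],[0.15,-0.003,0.02],[0.18,-0.003,0.06],[0.191,-0.003,0.1],[0.191,-0.003,0.14],[0.191,-0.003,0.17],[0.191,-0.003,0.19],[0.191,-0.003,0.205],[0.191,-0.003,0.215],[0.191,-0.003,0.223],[0.191,-0.003,0.229],[0.191,-0.003,0.233],[0.191,-0.003,0.235],[0.191,-0.003,0.235]],"dr":[[0,0,0],[0,0,-0.001],[0,0,-0.001],[0,0,-0.001],[0,0,-0.001],[0,0,-0.001],[0,0,-0.001],[0,0,-0.001],[0,0,-0.001],[0,0,-0.001],[0,0,-0.001],[0,0,-0.001],[0,0,-0.001],[0,0,-0.001],[0,0,-0.001],[0,0,-0.001]]}'
```

```text
clock: 6.12
ee_pos: [0.5856, 0.1259, 0.0521]
ee_rot: [180.0, -0.0, 78.5]
force: [-0.3, 0.2, -2.7]
gripper_width: 0.0318
grasp_force: 59.9
```

```bash
python3 -m inch '{"dp":[[0,0,0.002],[0,0,0.004],[0,0,0.006],[0,0,0.006],[0,0,0.006]],"dr":[[0,0,0],[0,0,0],[0,0,0],[0,0,0],[0,0,0]]}'
```

```text
clock: 6.53
ee_pos: [0.5864, 0.1259, 0.0494]
ee_rot: [179.9, -0.0, 78.5]
force: [1.4, -1.0, 3.4]
gripper_width: 0.0323
grasp_force: 60.4
```

Contact shows in the force reading, so the roll is seated. Release, then retreat straight up.

```bash
python3 -m inch '{"dp":[[0,0,0],[0,0,0],[0,0,0],[0,0,0],[0,0,0],[0,0,0]],"dr":[[0,0,0],[0,0,0],[0,0,0],[0,0,0],[0,0,0],[0,0,0]]}' 0.6
python3 -m inch '{"dp":[[0,0,0],[0,0,0],[0,0,0],[0,0,-0.02],[0,0,-0.06],[0,0,-0.12],[0,0,-0.18],[0,0,-0.22],[0,0,-0.22],[0,0,-0.22]],"dr":[[0,0,0],[0,0,0],[0,0,0],[0,0,0],[0,0,0],[0,0,0],[0,0,0],[0,0,0],[0,0,0],[0,0,0]]}' 0.8
python3 - <<'E'
from h import *
# hover ahead of roll 1: 30 mm short along the axis 134 deg
a=np.radians(134.)
c=np.array([.5225,-.2905]); t=c-.035*np.array([np.cos(a),np.sin(a)])
print(t,rel([*t,.16]))
p=grab_frame("top");P=cloud(p)
for r in regions_of("red_roll_1",p):
    q=P[r["mask"]&(p["depth"]>0)];c,wh,an=cv2.minAreaRect(q[:,:2].astype(np.float32)*1000);print(np.round(c),np.round(wh),round(an,1),np.percentile(q[:,2],95))
E
```

```text
clock: 7.03
ee_pos: [0.5852, 0.1259, 0.0487]
ee_rot: [-180.0, -0.0, 78.5]
force: [0.1, 0.7, 0.6]
gripper_width: 0.0514
grasp_force: 0.0
clock: 7.87
ee_pos: [0.5865, 0.126, 0.161]
ee_rot: [179.8, -0.1, 78.5]
force: [-0.2, 0.0, 0.5]
gripper_width: 0.0685
grasp_force: 0.0
[ 0.54681304 -0.31567689] [-0.8816  0.0976  0.0012]
[ 522. -295.] [ 38. 132.] 45.7 0.03520383198374507
[583.  99.] [57. 39.] 78.7 0.07797666632196104
```

```bash
python3 -m inch '{"dp":[[-0.3,0.03,0],[-0.6,0.06,0],[-0.882,0.098,0],[-0.882,0.098,0],[-0.882,0.098,0],[-0.882,0.098,0],[-0.882,0.098,0],[-0.882,0.098,0],[-0.882,0.098,0],[-0.882,0.098,0],[-0.882,0.098,0],[-0.882,0.098,0],[-0.882,0.098,0],[-0.882,0.098,0],[-0.882,0.098,0]],"dr":[[0,0,-0.154],[0,0,-0.154],[0,0,-0.154],[0,0,-0.154],[0,0,-0.154],[0,0,-0.154],[0,0,-0.154],[0,0,-0.154],[0,0,-0.154],[0,0,-0.154],[0,0,-0.154],[0,0,-0.154],[0,0,-0.154],[0,0,-0.154],[0,0,-0.154]]}' 1
python3 - <<'E'
from h import *
wrolls()
p=grab_frame("top");P=cloud(p)
for r in regions_of("red_roll_1",p):
    q=P[r["mask"]&(p["depth"]>0)];q=q[q[:,2]>.055]
    if len(q)>20:
        c,wh,an=cv2.minAreaRect(q[:,:2].astype(np.float32)*1000);print("seated",np.round(c),np.round(wh),round(an,1),np.percentile(q[:,2],95))
E
```

```text
clock: 9.22
ee_pos: [0.5452, -0.3139, 0.1577]
ee_rot: [180.0, -0.2, 134.0]
force: [-0.4, 0.7, 0.2]
gripper_width: 0.0853
grasp_force: 0.0
tcp [ 0.5452 -0.3139  0.1577] [180.   -0.2 134. ] 9.2167
red_roll_1 0.78 4335 ctr [ 0.5206 -0.2928] wh [ 33. 119.] long axis 134.5 ztop 0.0342
```

```bash
python3 -m inch '{"dp":[[0.066,-0.006,0.03],[0.066,-0.006,0.09],[0.066,-0.006,0.15],[0.066,-0.006,0.2],[0.066,-0.006,0.25],[0.066,-0.006,0.28],[0.066,-0.006,0.295],[0.066,-0.006,0.302],[0.066,-0.006,0.304],[0.066,-0.006,0.304]],"dr":[[0,0,-0.001],[0,0,-0.001],[0,0,-0.001],[0,0,-0.001],[0,0,-0.001],[0,0,-0.001],[0,0,-0.001],[0,0,-0.001],[0,0,-0.001],[0,0,-0.001]]}' 1
python3 -m inch '{"dp":[[0,0,0],[0,0,0],[0,0,0],[0,0,0],[0,0,0],[0,0,0],[0,0,0],[0,0,0],[0,0,0],[0,0,0]],"dr":[[0,0,0],[0,0,0],[0,0,0],[0,0,0],[0,0,0],[0,0,0],[0,0,0],[0,0,0],[0,0,0],[0,0,0]]}' 0.2
python3 - <<'E'
from h import *
g=np.array([.5375,.1393])-.05*np.array([.9796,-.2011]);v=g-.1*np.array([.2011,.9796])
print(g,rel([*v,.17]),(78.4-read_state()["ee_rot"][2])/-360)
E
```

```text
clock: 10.25
ee_pos: [0.5214, -0.2945, 0.0076]
ee_rot: [180.0, 0.1, 134.4]
force: [-0.2, -0.8, 0.2]
gripper_width: 0.0854
grasp_force: 0.0
clock: 11.08
ee_pos: [0.5211, -0.2946, 0.0077]
ee_rot: [180.0, 0.1, 134.3]
force: [-0.1, 1.0, 5.7]
gripper_width: 0.0319
grasp_force: 59.1
[0.48852  0.149355] [ 0.5684  0.4083 -0.3251] 0.15537025702622378
```

```bash
python3 -m inch '{"dp":[[0,0,-0.02],[0,0,-0.07],[0,0,-0.14],[0.01,0.01,-0.21],[0.04,0.03,-0.27],[0.08,0.06,-0.31],[0.13,0.095,-0.325],[0.19,0.135,-0.325],[0.25,0.18,-0.325],[0.31,0.225,-0.325],[0.37,0.265,-0.325],[0.42,0.305,-0.325],[0.47,0.34,-0.325],[0.51,0.37,-0.325],[0.54,0.39,-0.325],[0.56,0.403,-0.325],[0.568,0.408,-0.325],[0.568,0.408,-0.325],[0.568,0.408,-0.325]],"dr":[[0,0,0],[0,0,0],[0,0,0],[0,0,0.005],[0,0,0.015],[0,0,0.03],[0,0,0.045],[0,0,0.06],[0,0,0.075],[0,0,0.09],[0,0,0.105],[0,0,0.12],[0,0,0.135],[0,0,0.145],[0,0,0.152],[0,0,0.155],[0,0,0.155],[0,0,0.155],[0,0,0.155]]}'
python3 - <<'E'
from h import *
wrolls("cradle",.03,.062,'pics/w3.png')
wrolls("red_roll_1",.1,.3)
wrolls("red_roll_1",.05,.09)
E
```

```text
clock: 12.67
ee_pos: [0.4681, 0.051, 0.1695]
ee_rot: [180.0, 0.0, 78.6]
force: [0.9, -0.3, -3.2]
gripper_width: 0.032
grasp_force: 60.1
tcp [0.4681 0.051  0.1695] [180.    0.   78.6] 12.6667
tcp [0.4684 0.0505 0.1694] [180.    0.   78.5] 12.7667
tcp [0.4684 0.0505 0.1694] [180.    0.   78.5] 12.8667
red_roll_1 0.58 5066 ctr [0.5861 0.1303] wh [121.  33.] long axis 78.1 ztop 0.0773
```

View pics/w3.png

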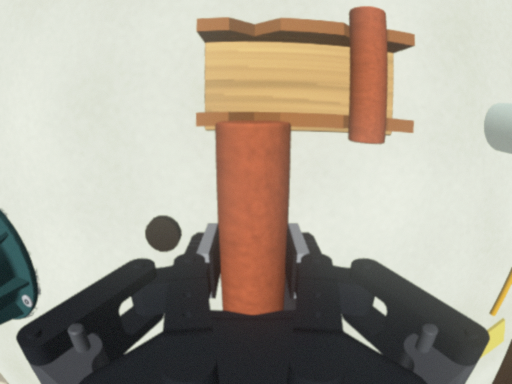

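Picture: the first roll lies across both rails at (368,75), measured at (0.586,0.130), 77 mm top, 78.1°, so it is seated. The free groove is at about (255,75), ahead of the held roll.

```bash
python3 -m inch '{"dp":[[0.02,0,0],[0.06,0,0],[0.11,0,0],[0.15,0,0.02],[0.18,0,0.06],[0.197,0,0.1],[0.197,0,0.14],[0.197,0,0.17],[0.197,0,0.19],[0.197,0,0.205],[0.197,0,0.215],[0.197,0,0.222],[0.197,0,0.226],[0.197,0,0.229],[0.197,0,0.231],[0.197,0,0.231]],"dr":[[0,0,0],[0,0,0],[0,0,0],[0,0,0],[0,0,0],[0,0,0],[0,0,0],[0,0,0],[0,0,0],[0,0,0],[0,0,0],[0,0,0],[0,0,0],[0,0,0],[0,0,0],[0,0,0]]}'
python3 -m inch '{"dp":[[0,0,0.002],[0,0,0.004],[0,0,0.006],[0,0,0.006],[0,0,0.006]],"dr":[[0,0,0],[0,0,0],[0,0,0],[0,0,0],[0,0,0]]}'
```

```text
clock: 14.3
ee_pos: [0.488, 0.1478, 0.0541]
ee_rot: [180.0, -0.0, 78.5]
force: [-0.2, 0.7, -2.2]
gripper_width: 0.032
grasp_force: 60.1
clock: 14.72
ee_pos: [0.4885, 0.1479, 0.0511]
ee_rot: [179.9, -0.0, 78.5]
force: [1.7, -0.9, 0.0]
gripper_width: 0.0318
grasp_force: 60.6
```

```bash
python3 -m inch '{"dp":[[0,0,0.001],[0,0,0.002],[0,0,0.002]],"dr":[[0,0,0],[0,0,0],[0,0,0]]}'
python3 -m inch '{"dp":[[0,0,0],[0,0,0],[0,0,0],[0,0,0],[0,0,0],[0,0,0]],"dr":[[0,0,0],[0,0,0],[0,0,0],[0,0,0],[0,0,0],[0,0,0]]}' 0.6
python3 -m inch '{"dp":[[0,0,0],[0,0,0],[0,0,0],[0,0,-0.02],[0,0,-0.06],[0,0,-0.12],[0,0,-0.18],[0,0,-0.24],[-0.04,0,-0.26],[-0.11,0,-0.26],[-0.18,0,-0.26],[-0.22,0,-0.26],[-0.24,0,-0.26],[-0.24,0,-0.26],[-0.24,0,-0.26]],"dr":[[0,0,0],[0,0,0],[0,0,0],[0,0,0],[0,0,0],[0,0,0],[0,0,0],[0,0,0],[0,0,0],[0,0,0],[0,0,0],[0,0,0],[0,0,0],[0,0,0],[0,0,0]]}' 0.8
python3 - <<'E'
from h import *
wrolls("red_roll_1",.05,.09,'pics/w4.png')
E
```

```text
clock: 14.97
ee_pos: [0.4889, 0.1479, 0.0507]
ee_rot: [179.9, -0.0, 78.5]
force: [0.7, -1.4, 7.6]
gripper_width: 0.0319
grasp_force: 61.4
clock: 15.47
ee_pos: [0.4874, 0.1479, 0.0497]
ee_rot: [-180.0, 0.0, 78.5]
force: [0.5, -0.2, 0.5]
gripper_width: 0.0511
grasp_force: 0.0
clock: 16.72
ee_pos: [0.4641, 0.0304, 0.1802]
ee_rot: [180.0, -0.0, 78.5]
force: [-0.4, -0.3, 0.5]
gripper_width: 0.0683
grasp_force: 0.0
tcp [0.4641 0.0304 0.1802] [180.   -0.   78.5] 16.7167
red_roll_1 0.92 4233 ctr [0.5877 0.1269] wh [114.  38.] long axis 78.2 ztop 0.0773
red_roll_1 0.75 4466 ctr [0.4873 0.1424] wh [107.  34.] long axis 78.2 ztop 0.0773
```

View pics/w4.png

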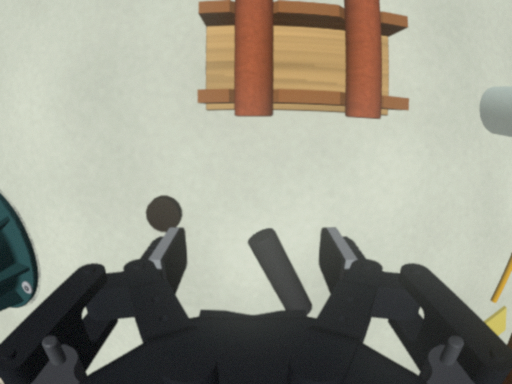

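The picture shows both red rolls lying in the grooves at (254,57) and (364,57), cut off at the top edge of the frame, with tops at 77 mm and angle 78.2°. The dark roll at (280,268) is untouched and the gripper is clear.

```bash
python3 -c "
from bench import *
print(sign_off())"
```

```text
the job is handed in; nothing more can be done
None
```

Both brick-red rolls are seated in the cradle, one in each groove and set down gently. The dark roll was left alone, and I handed the job in at about 17 s; the hand-in gave no verdict.

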